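Park the organ tray just short of the tight spot

TASK

The metal organ tray binds at a tight spot somewhere to the left on its rails. Slide it left by its upright grip until you clearly feel it tighten (about 5 N over the normal drag), without forcing it, then back it off about 15 mm to stand just clear of where the binding starts, and swing the chrome cam lever fully over against its stop, along the tray's front edge, to lock it there. Let go, and leave the other models where they are.

Things in the scene. Friction and masses are not known exactly. Their poses are not given: they have to be found in the camera images.
- board: Flat melamine shelf board, 360 mm (its x) by 620 mm (its y), 18 mm thick, lying on the table; carries two aluminium rails along its y, with a grey end block 288 mm to each side. Origin: centre of its underside. Its +y is 'left' as seen from the robot's side, its -x side faces the robot.
- tray (a joint): Travel in m of the metal organ tray along the board's +y (left); 0 at its right-hand end, 0.28 at its left-hand end. It runs level on the rails with a steady drag of about 4 N. Somewhere between 0.11 and 0.22, not visible and different each time, a tight spot begins: from there the resistance rises by about 1.5 N per mm on top of the steady drag, and springs back when eased. More than 18 N on top of the drag counts as forcing it. The tray carries fixed organ casts.
- tray_grip (a point): Point in the upright steel grip of the tray, 18 mm below its top. The grip is a flat block standing on the tray's front flange, 14 mm thick along the board's y (pinch it across this), 36 mm along the board's x, 66 mm tall. Axes as the board's. Flange top 48 mm below this point.
- lever (a joint): Angle in rad of the chrome cam lever on the tray's front flange: near 0 open, pointing away from the tray towards the robot (board -x); grows anticlockwise seen from above to 1.57, locked, lying along the tray's front edge pointing right (board -y). It stays where it is left; about 1 N at its post turns it, up to about 6 N near the end, where it clamps the tray to the rail.
- lever_pivot (a point): Point on the lever's upright turning axis, in its 30 mm round hub, 110 mm right (board -y) of the grip. Travels with the tray, axes as the board's.
- lever_post (a point): Point in the upright round post at the lever's free end, 22 mm below the top of the post, 32 mm above the lever arm; post 16 mm across, standing 54 mm above the arm, its axis 65 mm from the pivot axis.
- tongue: Bystander, to be left alone: pink tongue model on a white plate, 50 x 80 mm, 46 mm high. Origin: centre of its underside.
- larynx: Bystander, to be left alone: frosted larynx model, round foot 48 mm, 80 mm high. Origin: centre of its underside.
- kneecap: Bystander, to be left alone: smooth ivory kneecap, 44 mm across, 20 mm high. Origin: centre of its underside.
- vertebra: Bystander, to be left alone: ivory vertebra, about 45 x 72 mm, 22 mm high. Origin: centre of its underside.
- molar: Bystander, to be left alone: molar model on a 40 mm square foot, 58 mm high. Origin: centre of its underside.
- pelvis: Bystander, to be left alone: pelvis half on a white 100 x 70 mm foot, 125 mm high. Origin: centre of its underside.
- jar: Bystander, to be left alone: jar with a cap, 60 mm across, 90 mm high. Origin: centre of its underside.

How it is judged:
By the outcome, as a careful person would: the job done as asked, in the order asked, and still so for the second after the job is handed in, with the robot touching nothing.
It also fails if it takes over 64 s, if anything falls off the work surface, if the arm or the gripper's body presses on something with over 40 N, if the wrist force passes 120 N, or if a joint passes its speed limit or range.

ROBOT

A 6-joint arm with a two-finger parallel gripper is mounted at the origin on the work surface. World frame = base frame: x ahead of the robot, y to its left, z up, the work surface at z = 0. Lengths are in m, angles in rad, forces in N, time in s.
With the tool pointing down it reaches from about 0.4 to 0.825 m from the base axis. Payload 7 kg.
Tool frame: the origin (TCP) lies midway between the tips of the shut fingers; the grasp point (between the pads) lies 19 mm behind it (arm.pinch_z is the distance from the TCP to the grasp point, in m); z points along the fingers, x is the direction in which the jaws open and shut, and the axes are right-handed (so a half turn about z gives the same grasp; the last joint's range is limited). The gripper opens to 85 mm and grips with 20 to 120 N. Pads are 22 mm wide; open, the fingers measure 114 mm over their backs; the gripper's body (76 mm by 85 mm) begins 54 mm behind the grasp point. The pads swing forward as they close: fully open they stand 13 mm farther back than shut.
Start: joints at [-1.033, 0.359, 0.012, 0, -1.224, -0.288], TCP at [0.167, -0.654, 0.231] pointing down, gripper open.
Joint ranges: [-3.07, 3.07], [-1.43, 2.12], [-1.02, 1.25], [-3.03, 1.67], [-3.05, -0], [-3.03, 3.03]. Speed limits (rad/s): [2.39, 2.39, 3.01, 3.14, 3.14, 3.14].

INTERFACE

Orientations are given as a unit quaternion [x, y, z, w].
In Python, from rig import arm, grab_frame gives the robot as it stands. The module is installed in compiled form; this text tells all that it offers.
- The arm moves only by the tool servo_tool, never from a script. Its argument "series" is a list of rows, each a list of 3 entries, a list of its own where there are three numbers: the gripper command: -1 is fully open, 1 is shut, values between are in proportion, then the shift along the tool's x, y, z in mm, then the turn, a rotation vector about the tool's x, y, z in rad. A call has 1 to 10 rows; each row shifts and turns the commanded pose from where the row before left it, along the tool's axes as they then stand; what a row does not reach is not made up. A row lasts 1/12 s, in which the tool goes at most 41.7 mm and 7.16 degrees, less where a joint would pass 70% of its speed; a pose out of reach is approached as far as the arm can. A call is refused whole if a number of a shift passes 41.7 or a number of a turn 0.125, either way. A call with a gripper value outside its range is refused whole. The fingers move at their own pace and stop on an object; "force" is the grip in N (left out, the last holds). Time passes only in rows, so rows that do not move let the fingers close. It gives the time, the measured TCP pose, the force and the opening at its end, in the units of the state.
- arm.read_state(): the state, without advancing time (a new reading comes with each control period).
- grab_frame(name): name is "side" or "top"; returns a dict with "image" (384x512x3 uint8, blue, green, red), "fx", "fy", "cx", "cy" (pixels), "view" (4x4, takes a point from world to camera coordinates). Camera axes: x right, y down, z forward; pixel columns grow to the right and rows downward; lengths in m; the calibration is good to about 2 mm. A picture is of the moment at which its call begins. There is no depth.
- arm.close_job(): hands the job in, once; it reports no verdict.
The state is a dict: "time_s": time; "joint_positions": joint angles; "joint_vel": joint speeds; "joint_torque": joint torques, N m; "eef_pos": TCP position; "ee_rot": TCP orientation; "wrist_force": force on the tool from outside, world axes, zero at the start; "ft_torque": the same for the moment, N m; "finger_gap": finger opening in m.
Only numpy, scipy, OpenCV 4.12 (cv2) and the standard library are available. Lean on these libraries where they do the work, as an engineer would, in place of code of your own. Each camera call takes 0.05 s, during which the arm holds its last target.

## Working session

There is one attempt and no reset: what is moved stays moved. The work goes in short steps, Python scripts to look and compute and a tool call to move; the robot and the scene stay as the last step left them, time stands still between calls to the robot, and variables do not carry over. Pictures are saved under pics/ and viewed, and the job is handed in when it is done.

Besides the shell and the picture viewer there is one more tool, called after "Request:" as name(argument=value, ...) on one line, values as JSON. servo_tool: Moves the arm, as the interface text tells. Its arguments: {"type":"object","properties":{"series":{"type":"array","items":{"type":"array"}},"force":{"type":"number"}},"required":["series"]}

```bash
mkdir -p pics; python3 - <<'E'
from rig import arm, grab_frame
import cv2,numpy as np
for n in("side","top"):
    f=grab_frame(n); cv2.imwrite(f"pics/{n}0.png",f["image"])
    np.savez(f"pics/{n}0.npz",**f)
    print(n,f["fx"],f["fy"],f["cx"],f["cy"]);print(np.round(f["view"],4).tolist())
print(arm.read_state(),arm.pinch_z)
E
```

```text
side 489.6443694233401 489.6443694233401 259.0348110830411 197.23186677502048
[[0.9873, -0.1591, -0.0023, -0.5529], [-0.1228, -0.7526, -0.647, 0.133], [0.1012, 0.639, -0.7625, 1.4694], [0.0, 0.0, 0.0, 1.0]]
top 347.274127573506 347.274127573506 254.41102967991424 192.3097277926349
[[0.0147, -0.9997, 0.0194, -0.0311], [-0.988, -0.0175, -0.1537, 0.5808], [0.154, -0.0169, -0.9879, 1.2265], [0.0, 0.0, 0.0, 1.0]]
{'time_s': 0.1, 'joint_positions': array([-1.03293479e+00,  3.59309254e-01,  1.11829046e-02, -3.06002356e-04,
       -1.22411464e+00, -2.88086592e-01]), 'joint_vel': array([-0.00098184, -0.00065601,  0.00116778, -0.00099915,  0.00097051,
       -0.00015446]), 'joint_torque': array([-2.46762553e-03, -5.84765089e+01,  2.94109386e+01,  6.95438370e+00,
       -3.11584634e-03,  5.91249844e-06]), 'eef_pos': array([ 0.16671402, -0.65365445,  0.23047583]), 'ee_rot': array([ 6.13561182e-01,  7.89646841e-01,  3.96837298e-04, -6.20468102e-04]), 'wrist_force': array([ 0.85614641, -0.95797948, -0.08538037]), 'ft_torque': array([-0.04498209,  0.00430974, -0.04887299]), 'finger_gap': 0.08551526458128467} 0.0187
```

View pics/side0.png

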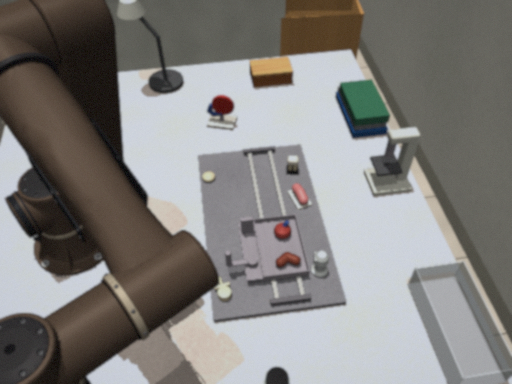

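View pics/top0.png

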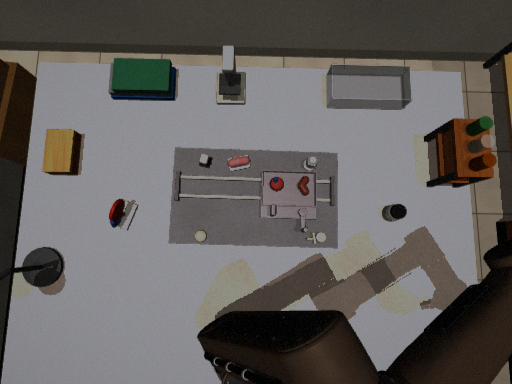

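The side view shows the tray on the board near its right end, with the grip at about (247,230) and the lever at about (235,262). In the top view the grip is near (272,210) and the lever near (303,218). I'll zoom in on both.

```bash
python3 - <<'E'
import cv2
a=cv2.imread("pics/side0.png")[200:310,190:350]; cv2.imwrite("pics/side0z.png",cv2.resize(a,None,fx=5,fy=5,interpolation=cv2.INTER_CUBIC))
a=cv2.imread("pics/top0.png")[140:255,165:345]; cv2.imwrite("pics/top0z.png",cv2.resize(a,None,fx=4.4,fy=4.4,interpolation=cv2.INTER_CUBIC))
a=cv2.imread("pics/top0.png")[165:250,245:345]; cv2.imwrite("pics/top0zz.png",cv2.resize(a,None,fx=7,fy=7,interpolation=cv2.INTER_CUBIC))
E
```

```text
(no output)
```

View pics/side0z.png

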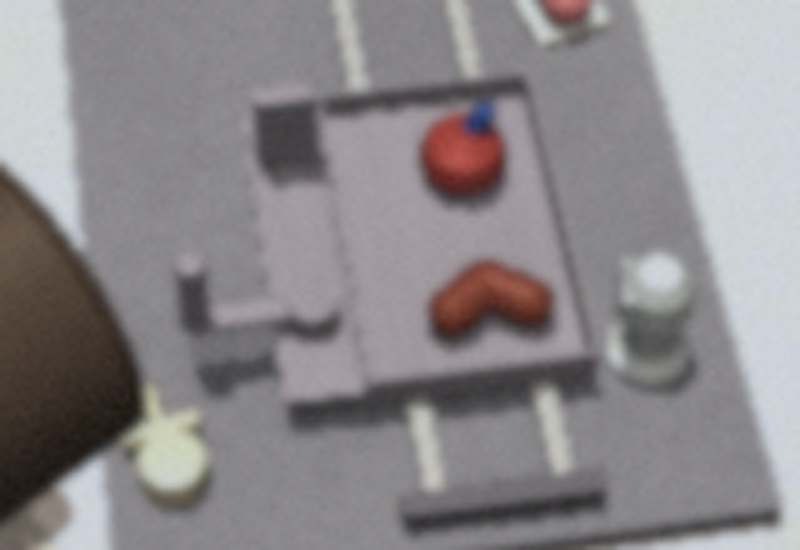

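View pics/top0z.png

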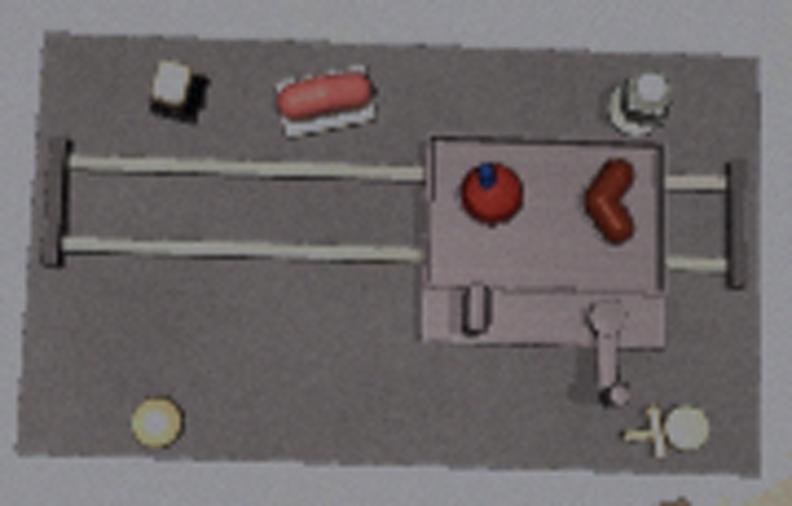

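View pics/top0zz.png

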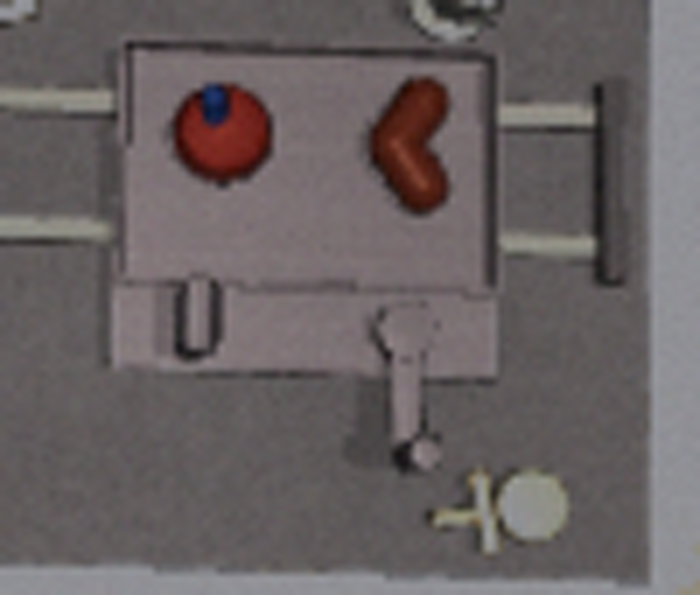

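```bash
cat > h.py <<'E'
import numpy as np
def cam(n):
    f=np.load(f"pics/{n}0.npz"); return f["fx"],f["fy"],f["cx"],f["cy"],f["view"]
def ray(n,p):
    fx,fy,cx,cy,V=cam(n); R=V[:3,:3];t=V[:3,3]
    d=R.T@np.array([(p[0]-cx)/fx,(p[1]-cy)/fy,1]); return -R.T@t,d/np.linalg.norm(d)
def plane(n,p,z):
    o,d=ray(n,p); return o+d*(z-o[2])/d[2]
def tri(p,q,):
    (o1,d1),(o2,d2)=ray("side",p),ray("top",q)
    s=np.linalg.lstsq(np.c_[d1,-d2],o2-o1,rcond=None)[0]
    a=o1+s[0]*d1;b=o2+s[1]*d2; return (a+b)/2,np.linalg.norm(a-b)
def z(p,off,s): return (np.array(p)+.5)/s-.5+np.array(off)
E
python3 - <<'E'
from h import *
np.set_printoptions(precision=4,suppress=True)
print("grip top",tri(z((284,94),(190,200),5),z((199,312),(245,165),7)))
print("post top",tri(z((190,263),(190,200),5),z((427,452),(245,165),7)))
print("hub",tri(z((312,310),(190,200),5),z((410,327),(245,165),7)))
c=[plane("top",z(p,(165,140),4.4),.018) for p in[(45,33),(760,58),(760,475),(18,453)]]
print(np.array(c)); c=np.array(c)
for i in range(4): print(c[(i+1)%4]-c[i], np.linalg.norm(c[(i+1)%4]-c[i]))
print("centre",c.mean(0))
# rails
for a,b in [((70,163),(425,174)),((62,244),(422,256))]:
    A,B=[plane("top",z(p,(165,140),4.4),.03) for p in(a,b)]; d=A-B; print("rail",A,B,np.degrees(np.arctan2(-d[0],d[1])))
A,B=[plane("side",z(p,(190,200),5),.018) for p in((105,548),(775,515))]; print(A,B)
print("tongue etc")
for n,p in dict(vert=(690,428),vert2=(630,435),knee=(157,422)).items(): print(n,plane("top",z(p,(165,140),4.4),.03))
E
```

```text
grip top (array([ 0.5117, -0.0852,  0.1158]), np.float64(0.0023270048820125326))
post top (array([ 0.4452, -0.1955,  0.1239]), np.float64(0.0012106298894387683))
hub (array([ 0.5106, -0.197 ,  0.065 ]), np.float64(0.0035868282322454245))
[[ 0.754   0.2828  0.018 ]
 [ 0.7441 -0.3373  0.018 ]
 [ 0.3858 -0.3294  0.018 ]
 [ 0.3947  0.2872  0.018 ]]
[-0.0098 -0.6202  0.    ] 0.6202313135427289
[-0.3583  0.0079  0.    ] 0.35842796519056386
[0.009  0.6166 0.    ] 0.616649471826129
[ 0.3592 -0.0044  0.    ] 0.359247687336766
centre [ 0.5696 -0.0241  0.018 ]
rail [0.6376 0.2535 0.03  ] [ 0.6337 -0.0466  0.03  ] -0.7479427765929956
rail [0.5684 0.2569 0.03  ] [ 0.5635 -0.0449  0.03  ] -0.929766081285366
[ 0.3815 -0.2973  0.018 ] [ 0.7389 -0.3357  0.018 ]
tongue etc
vert [ 0.4234 -0.2688  0.03  ]
vert2 [ 0.4169 -0.2189  0.03  ]
knee [0.4216 0.1719 0.03  ]
```

Request:
servo_tool(series=[[-1,[0,0,0],[0,0,0.089]],[-1,[0,0,0],[0,0,0.088]],[-1,[0,0,0],[0,0,0.088]],[-1,[15,9,0],[0,0,0]],[-1,[28,16,0],[0,0,0]],[-1,[28,16,0],[0,0,0]],[-1,[28,16,0],[0,0,0]],[-1,[28,16,0],[0,0,0]],[-1,[28,16,0],[0,0,0]],[-1,[28,16,0],[0,0,0]]], force=50)

```text
time_s: 0.93
eef_pos: [0.2749, -0.4711, 0.2309]
ee_rot: [0.713, 0.702, 0.0, -0.0]
wrist_force: [1.6, 0.3, -0.5]
finger_gap: 0.085
```

Request:
servo_tool(series=[[-1,[28,16,0],[0,0,0]],[-1,[28,16,0],[0,0,0]],[-1,[28,16,0],[0,0,0]],[-1,[28,16,0],[0,0,0]],[-1,[28,16,0],[0,0,0]],[-1,[28,16,0],[0,0,0]],[-1,[28,16,0],[0,0,0]],[-1,[28,16,0],[0,0,0]],[-1,[28,16,0],[0,0,0]],[-1,[28,16,0],[0,0,0]]])

```text
time_s: 1.77
eef_pos: [0.4391, -0.1935, 0.2313]
ee_rot: [0.712, 0.702, 0.0, -0.0]
wrist_force: [0.8, 0.1, -0.0]
finger_gap: 0.0854
```

Request:
servo_tool(series=[[-1,[28,18,0],[0,0,0]],[-1,[28,18,0],[0,0,0]],[-1,[28,18,0],[0,0,0]],[-1,[27,17,0],[0,0,0]],[-1,[0,0,20],[0,0,0]],[-1,[0,0,20],[0,0,0]],[-1,[0,0,20],[0,0,0]],[-1,[0,0,0],[0,0,0]]])

```text
time_s: 2.43
eef_pos: [0.5089, -0.085, 0.1673]
ee_rot: [0.713, 0.702, -0.002, -0.002]
wrist_force: [-0.7, 0.0, -1.0]
finger_gap: 0.0854
```

```bash
python3 - <<'E'
from rig import arm, grab_frame
import cv2
f=grab_frame("side")["image"][170:310,170:350]; t=grab_frame("top")["image"][140:260,200:345]
cv2.imwrite("pics/s1.png",cv2.resize(f,None,fx=4,fy=4,interpolation=cv2.INTER_CUBIC))
cv2.imwrite("pics/t1.png",cv2.resize(t,None,fx=4,fy=4,interpolation=cv2.INTER_CUBIC))
print(arm.read_state()["eef_pos"])
E
```

```text
[ 0.51116753 -0.08536615  0.17113399]
```

View pics/s1.png

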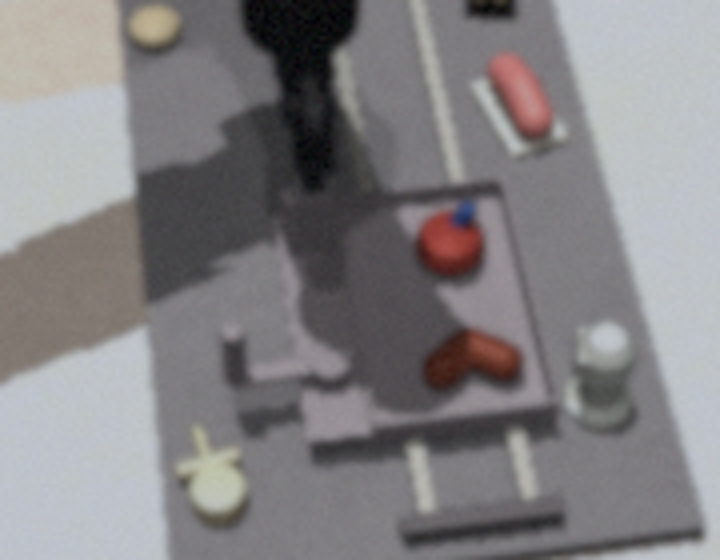

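The side view shows the open fingers coming down over the grip at about (315,180 in the zoom). They hide the grip, and the lever is clear of them. Descending, then closing.

Request:
servo_tool(series=[[-1,[0,0,20],[0,0,0]],[-1,[0,0,20],[0,0,0]],[-1,[0,0,20],[0,0,0]],[-1,[0,0,16],[0,0,0]],[-1,[0,0,10],[0,0,0]],[-1,[0,0,6],[0,0,0]],[-1,[0,0,0],[0,0,0]],[-1,[0,0,0],[0,0,0]]])

```text
time_s: 3.2
eef_pos: [0.5122, -0.0852, 0.0802]
ee_rot: [0.712, 0.702, 0.0, 0.0]
wrist_force: [-0.1, -0.2, -0.8]
finger_gap: 0.0853
```

Request:
servo_tool(series=[[0.2,[0,0,0],[0,0,0]],[0.2,[0,0,0],[0,0,0]],[0.5,[0,0,0],[0,0,0]],[0.5,[0,0,0],[0,0,0]],[1,[0,0,0],[0,0,0]],[1,[0,0,0],[0,0,0]],[1,[0,0,0],[0,0,0]],[1,[0,0,0],[0,0,0]],[1,[0,0,0],[0,0,0]]])

```text
time_s: 3.95
eef_pos: [0.5117, -0.0851, 0.0796]
ee_rot: [0.712, 0.702, 0.0, 0.0]
wrist_force: [-1.3, 2.6, 5.6]
finger_gap: 0.0136
```

Request:
servo_tool(series=[[1,[2,0,0],[0,0,0]],[1,[3,0,0],[0,0,0]],[1,[4,0,0],[0,0,0]],[1,[4,0,0],[0,0,0]],[1,[4,0,0],[0,0,0]],[1,[4,0,0],[0,0,0]],[1,[4,0,0],[0,0,0]]])

```text
time_s: 4.53
eef_pos: [0.512, -0.0604, 0.0796]
ee_rot: [0.712, 0.702, -0.0, 0.0]
wrist_force: [0.1, -4.4, 5.1]
finger_gap: 0.0133
```

Request:
servo_tool(series=[[1,[4,0,0],[0,0,0]],[1,[4,0,0],[0,0,0]],[1,[4,0,0],[0,0,0]],[1,[4,0,0],[0,0,0]],[1,[4,0,0],[0,0,0]],[1,[3,0,0],[0,0,0]],[1,[2,0,0],[0,0,0]],[1,[2,0,0],[0,0,0]],[1,[2,0,0],[0,0,0]]])

```text
time_s: 5.28
eef_pos: [0.5124, -0.0315, 0.0796]
ee_rot: [0.712, 0.702, -0.0, 0.0]
wrist_force: [-0.7, -4.4, 6.2]
finger_gap: 0.0131
```

Request:
servo_tool(series=[[1,[2,0,0],[0,0,0]],[1,[2,0,0],[0,0,0]],[1,[2,0,0],[0,0,0]],[1,[2,0,0],[0,0,0]],[1,[2,0,0],[0,0,0]],[1,[2,0,0],[0,0,0]]])

```text
time_s: 5.78
eef_pos: [0.5126, -0.0195, 0.0796]
ee_rot: [0.712, 0.702, -0.0, 0.0]
wrist_force: [-1.3, -3.9, 6.3]
finger_gap: 0.0133
```

Request:
servo_tool(series=[[1,[1.5,0,0],[0,0,0]],[1,[1.5,0,0],[0,0,0]],[1,[1.5,0,0],[0,0,0]],[1,[1.5,0,0],[0,0,0]]])

```text
time_s: 6.12
eef_pos: [0.5127, -0.0135, 0.0796]
ee_rot: [0.712, 0.702, -0.0, 0.0]
wrist_force: [-1.5, -4.1, 6.1]
finger_gap: 0.0137
```

Request:
servo_tool(series=[[1,[1.5,0,0],[0,0,0]],[1,[1.5,0,0],[0,0,0]],[1,[1.5,0,0],[0,0,0]],[1,[1.5,0,0],[0,0,0]]])

```text
time_s: 6.45
eef_pos: [0.5128, -0.0075, 0.0796]
ee_rot: [0.712, 0.702, -0.0, 0.0]
wrist_force: [-0.7, -4.8, 5.6]
finger_gap: 0.0133
```

Request:
servo_tool(series=[[1,[1.5,0,0],[0,0,0]],[1,[1.5,0,0],[0,0,0]],[1,[1.5,0,0],[0,0,0]],[1,[1.5,0,0],[0,0,0]]])

```text
time_s: 6.78
eef_pos: [0.5129, -0.0015, 0.0796]
ee_rot: [0.712, 0.702, -0.0, 0.0]
wrist_force: [-0.1, -4.1, 6.0]
finger_gap: 0.0132
```

Request:
servo_tool(series=[[1,[1.5,0,0],[0,0,0]],[1,[1.5,0,0],[0,0,0]],[1,[1.5,0,0],[0,0,0]],[1,[1.5,0,0],[0,0,0]]])

```text
time_s: 7.12
eef_pos: [0.513, 0.0045, 0.0796]
ee_rot: [0.712, 0.702, -0.0, 0.0]
wrist_force: [-0.2, -3.5, 6.2]
finger_gap: 0.0131
```

Request:
servo_tool(series=[[1,[1.5,0,0],[0,0,0]],[1,[1.5,0,0],[0,0,0]],[1,[1.5,0,0],[0,0,0]],[1,[1.5,0,0],[0,0,0]]])

```text
time_s: 7.45
eef_pos: [0.5131, 0.0105, 0.0796]
ee_rot: [0.712, 0.702, -0.0, 0.0]
wrist_force: [-0.8, -3.5, 5.4]
finger_gap: 0.0131
```

Request:
servo_tool(series=[[1,[1.5,0,0],[0,0,0]],[1,[1.5,0,0],[0,0,0]],[1,[1.5,0,0],[0,0,0]],[1,[1.5,0,0],[0,0,0]]])

```text
time_s: 7.78
eef_pos: [0.5131, 0.0165, 0.0796]
ee_rot: [0.712, 0.702, -0.0, 0.0]
wrist_force: [-0.9, -4.1, 5.8]
finger_gap: 0.0131
```

Request:
servo_tool(series=[[1,[1.5,0,0],[0,0,0]],[1,[1.5,0,0],[0,0,0]],[1,[1.5,0,0],[0,0,0]],[1,[1.5,0,0],[0,0,0]]])

```text
time_s: 8.12
eef_pos: [0.5132, 0.0225, 0.0796]
ee_rot: [0.712, 0.702, -0.0, 0.0]
wrist_force: [-0.2, -4.2, 6.3]
finger_gap: 0.0134
```

Request:
servo_tool(series=[[1,[1.5,0,0],[0,0,0]],[1,[1.5,0,0],[0,0,0]],[1,[1.5,0,0],[0,0,0]],[1,[1.5,0,0],[0,0,0]]])

```text
time_s: 8.45
eef_pos: [0.5133, 0.0283, 0.0796]
ee_rot: [0.712, 0.702, -0.0, 0.0]
wrist_force: [-0.4, -6.6, 5.5]
finger_gap: 0.0136
```

Request:
servo_tool(series=[[1,[0.7,0,0],[0,0,0]],[1,[0.7,0,0],[0,0,0]]])

```text
time_s: 8.62
eef_pos: [0.5133, 0.0294, 0.0796]
ee_rot: [0.712, 0.702, -0.001, 0.0]
wrist_force: [0.6, -8.9, 6.1]
finger_gap: 0.013
```

Request:
servo_tool(series=[[1,[0.5,0,0],[0,0,0]],[1,[0.4,0,0],[0,0,0]]])

```text
time_s: 8.78
eef_pos: [0.5133, 0.03, 0.0796]
ee_rot: [0.712, 0.702, -0.001, 0.001]
wrist_force: [1.4, -9.8, 5.3]
finger_gap: 0.0137
```

Clear tightening: about 5.7 N over the 4.1 N drag at y=0.0300. Backing off 15 mm.

Request:
servo_tool(series=[[1,[-2,0,0],[0,0,0]],[1,[-2,0,0],[0,0,0]],[1,[-2,0,0],[0,0,0]],[1,[-2,0,0],[0,0,0]],[1,[-2,0,0],[0,0,0]],[1,[-2,0,0],[0,0,0]],[1,[-2,0,0],[0,0,0]],[1,[-1.5,0,0],[0,0,0]],[1,[0,0,0],[0,0,0]]])

```text
time_s: 9.53
eef_pos: [0.5132, 0.0161, 0.0796]
ee_rot: [0.712, 0.702, 0.0, -0.0]
wrist_force: [-1.8, 3.0, 7.2]
finger_gap: 0.0131
```

Request:
servo_tool(series=[[1,[-0.8,0,0],[0,0,0]],[1,[0,0,0],[0,0,0]],[0.4,[0,0,0],[0,0,0]],[0.4,[0,0,0],[0,0,0]],[-0.2,[0,0,0],[0,0,0]],[-0.2,[0,0,0],[0,0,0]],[-0.2,[0,0,-15],[0,0,0]],[-0.2,[0,0,-25],[0,0,0]],[-0.2,[0,0,-35],[0,0,0]],[-0.2,[0,0,-10],[0,0,0]]])

```text
time_s: 10.37
eef_pos: [0.5151, 0.0151, 0.1686]
ee_rot: [0.712, 0.702, 0.002, 0.002]
wrist_force: [0.9, 0.5, 0.7]
finger_gap: 0.0509
```

Request:
servo_tool(series=[[-0.2,[-25,-10,0],[0,0,0]],[-0.2,[-35,-25,0],[0,0,0]],[-0.2,[-35,-25,0],[0,0,0]],[-0.2,[-15,-5,0],[0,0,0]],[-0.2,[0,0,0],[0,0,0]]])

```text
time_s: 10.78
eef_pos: [0.4459, -0.0943, 0.1644]
ee_rot: [0.713, 0.701, 0.0, -0.0]
wrist_force: [-0.3, -0.4, -0.4]
finger_gap: 0.0509
```

```bash
python3 - <<'E'
from rig import arm, grab_frame
import cv2
f=grab_frame("side")["image"][150:310,170:350]; t=grab_frame("top")["image"][140:260,165:345]
cv2.imwrite("pics/s2.png",cv2.resize(f,None,fx=4,fy=4,interpolation=cv2.INTER_CUBIC))
cv2.imwrite("pics/t2.png",cv2.resize(t,None,fx=4.4,fy=4.4,interpolation=cv2.INTER_CUBIC))
s=arm.read_state();print(s["eef_pos"],s["finger_gap"],s["joint_positions"])
E
```

```text
[ 0.44798524 -0.09257041  0.16455832] 0.05118686458836384 [ 2.28940231e-01  5.36406628e-02 -5.46150958e-01  7.55391017e-05
 -9.70081415e-01 -1.81652970e+00]
```

View pics/s2.png

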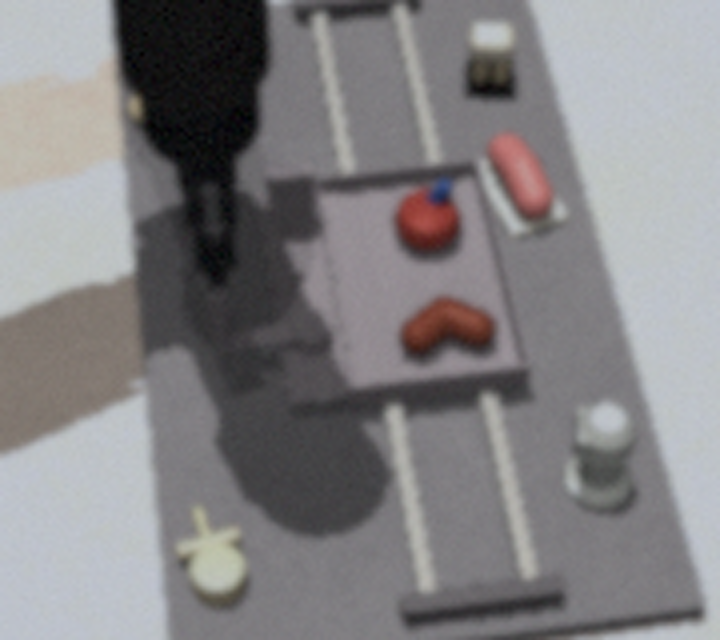

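View pics/t2.png

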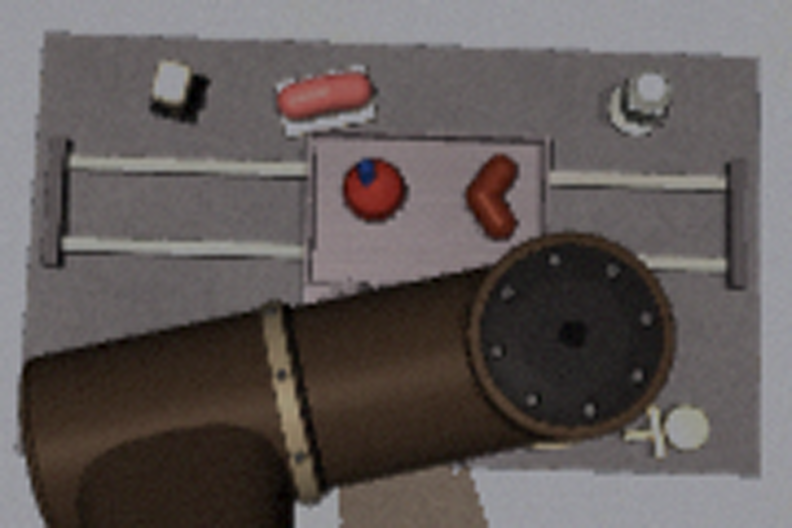

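The view shows the tray standing clear at its new place, with the lever post hidden under the gripper. From the tray's shift of 100 mm, the post is at about (0.447,-0.095) and the pivot at about (0.512,-0.095). Caging the post loosely.

Request:
servo_tool(series=[[-0.2,[-2.5,-1,20],[0,0,0]],[-0.2,[0,0,25],[0,0,0]],[-0.2,[0,0,20],[0,0,0]],[-0.2,[0,0,10],[0,0,0]],[-0.2,[0,0,4],[0,0,0]],[-0.2,[0,0,0],[0,0,0]],[0.2,[0,0,0],[0,0,0]],[0.4,[0,0,0],[0,0,0]],[0.4,[0,0,0],[0,0,0]]])

```text
time_s: 11.63
eef_pos: [0.4477, -0.0943, 0.0861]
ee_rot: [0.712, 0.702, 0.001, 0.0]
wrist_force: [0.2, -0.8, 0.2]
finger_gap: 0.0257
```

```bash
python3 - <<'E'
from rig import arm, grab_frame
import cv2
f=grab_frame("side")["image"][180:280,190:310]
cv2.imwrite("pics/s3.png",cv2.resize(f,None,fx=6,fy=6,interpolation=cv2.INTER_CUBIC))
s=arm.read_state();print(s["eef_pos"],s["finger_gap"],s["wrist_force"])
E
```

```text
[ 0.44757807 -0.09433045  0.08606506] 0.025575100923515583 [ 0.3092764   0.44257523 -0.1890689 ]
```

View pics/s3.png

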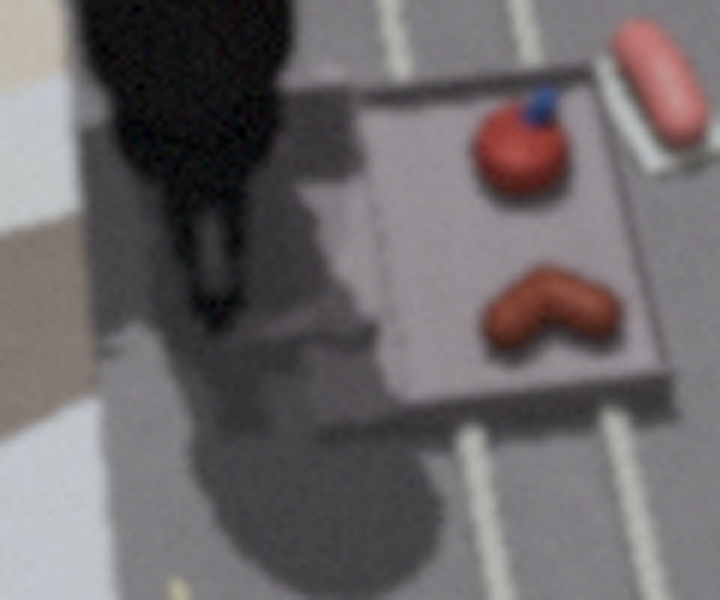

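Request:
servo_tool(series=[[0.4,[-6.5,0.3,0],[0,0,-0.1]],[0.4,[-6.5,0.3,0],[0,0,-0.1]],[0.4,[-6.5,0.3,0],[0,0,-0.1]],[0.4,[-6.5,0.3,0],[0,0,-0.1]],[0.4,[-6.5,0.3,0],[0,0,-0.1]],[0.4,[-6.5,0.3,0],[0,0,-0.1]],[0.4,[0,0,0],[0,0,0]]])

```text
time_s: 12.27
eef_pos: [0.4584, -0.132, 0.0859]
ee_rot: [0.471, 0.882, 0.0, 0.001]
wrist_force: [1.2, -0.4, 0.1]
finger_gap: 0.0254
```

```bash
python3 - <<'E'
from rig import arm, grab_frame
import cv2
f=grab_frame("side")["image"][180:280,190:310]
cv2.imwrite("pics/s4.png",cv2.resize(f,None,fx=6,fy=6,interpolation=cv2.INTER_CUBIC))
s=arm.read_state();print(s["eef_pos"],s["ee_rot"],s["finger_gap"],s["wrist_force"])
E
```

```text
[ 0.4579886  -0.13176329  0.08570624] [4.74380640e-01 8.80319717e-01 2.42747966e-04 3.82248915e-04] 0.025659132387656037 [-0.16466317  0.77661635  0.48374601]
```

View pics/s4.png

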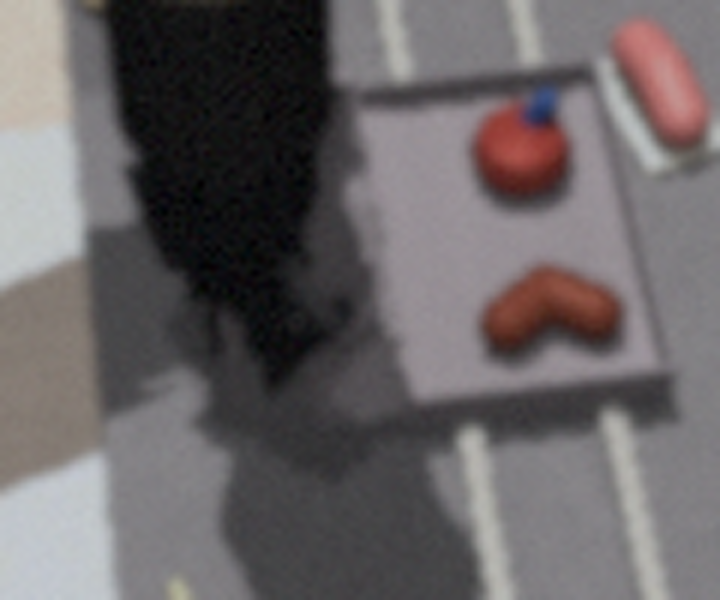

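The tray hasn't moved, and the fingers at about (270,370) are on the expected arc. Continuing.

Request:
servo_tool(series=[[0.4,[-6.5,0.3,0],[0,0,-0.1]],[0.4,[-6.5,0.3,0],[0,0,-0.1]],[0.4,[-6.5,0.3,0],[0,0,-0.1]],[0.4,[-6.5,0.3,0],[0,0,-0.1]],[0.4,[-6.5,0.3,0],[0,0,-0.1]],[0.4,[-6.5,0.3,0],[0,0,-0.1]],[0.4,[-6.5,0.3,0],[0,0,-0.1]],[0.4,[-6.5,0.3,0],[0,0,-0.1]],[0.4,[0,0,0],[0,0,0]]])

```text
time_s: 13.07
eef_pos: [0.5003, -0.1596, 0.0854]
ee_rot: [0.092, 0.996, -0.0, 0.0]
wrist_force: [0.7, 0.6, 0.8]
finger_gap: 0.0253
```

Request:
servo_tool(series=[[0.4,[-3.2,0.1,0],[0,0,-0.05]],[0.4,[-3.2,0.1,0],[0,0,-0.05]],[0.4,[-2,0,0],[0,0,-0.035]],[0.4,[0,0,0],[0,0,0]]])

```text
time_s: 13.4
eef_pos: [0.5075, -0.1606, 0.0853]
ee_rot: [0.028, 1.0, -0.0, -0.0]
wrist_force: [-1.0, -0.8, -0.2]
finger_gap: 0.0259
```

Request:
servo_tool(series=[[0.4,[-2,0,0],[0,0,0]],[0.4,[-2,0,0],[0,0,0]],[0.4,[0,0,0],[0,0,0]]])

```text
time_s: 13.65
eef_pos: [0.512, -0.1609, 0.0853]
ee_rot: [0.027, 1.0, -0.0, -0.0]
wrist_force: [-0.8, -1.0, 0.3]
finger_gap: 0.0257
```

Request:
servo_tool(series=[[0.4,[-1.5,0,0],[0,0,0]],[0.4,[-1.5,0,0],[0,0,0]],[0.4,[0,0,0],[0,0,0]]])

```text
time_s: 13.9
eef_pos: [0.5146, -0.1611, 0.0852]
ee_rot: [0.026, 1.0, -0.0, -0.001]
wrist_force: [-3.0, -1.9, 1.2]
finger_gap: 0.0256
```

```bash
python3 - <<'E'
from rig import arm, grab_frame
import cv2
f=grab_frame("side")["image"][180:280,190:310]
f=cv2.convertScaleAbs(f,alpha=1.8,beta=20)
cv2.imwrite("pics/s5.png",cv2.resize(f,None,fx=6,fy=6,interpolation=cv2.INTER_CUBIC))
s=arm.read_state();print(s["eef_pos"],s["ee_rot"],s["finger_gap"],s["wrist_force"])
E
```

```text
[ 0.51456718 -0.16112114  0.08514455] [ 2.58113709e-02  9.99666675e-01 -7.81399205e-06 -5.57734523e-04] 0.025636994040220955 [-3.49798544 -1.17192147  1.49245179]
```

View pics/s5.png

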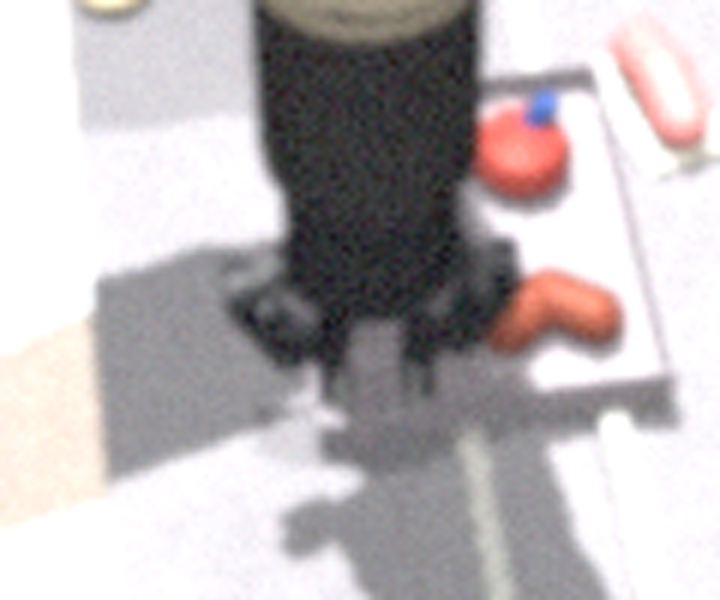

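The post sits between the fingers at about (370,350), and the force is starting to rise. Pressing on to the stop.

Request:
servo_tool(series=[[0.4,[-1,0,0],[0,0,0]],[0.4,[-1,0,0],[0,0,0]],[0.4,[0,0,0],[0,0,0]]])

```text
time_s: 14.2
eef_pos: [0.5149, -0.1613, 0.085]
ee_rot: [0.026, 1.0, -0.0, -0.002]
wrist_force: [-9.7, -0.6, 6.4]
finger_gap: 0.0258
```

Request:
servo_tool(series=[[0.4,[-1,0,0],[0,0,0]],[0.4,[-0.5,0,0],[0,0,0]],[0.4,[0,0,0],[0,0,0]],[0.4,[0,0,0],[0,0,0]]])

```text
time_s: 14.53
eef_pos: [0.5151, -0.1614, 0.0848]
ee_rot: [0.026, 1.0, -0.0, -0.003]
wrist_force: [-13.8, -0.1, 9.5]
finger_gap: 0.0256
```

Request:
servo_tool(series=[[0.4,[3,0,0],[0,0,0]],[0.4,[3,0,0],[0,0,0]],[0.4,[1.5,0,0],[0,0,0]],[0.4,[0,0,0],[0,0,0]]])

```text
time_s: 14.87
eef_pos: [0.5117, -0.1607, 0.0856]
ee_rot: [0.025, 1.0, 0.0, 0.001]
wrist_force: [0.1, 0.8, 0.2]
finger_gap: 0.0254
```

Free of contact; lifting off and moving aside.

Request:
servo_tool(series=[[0.4,[0,0,-10],[0,0,0]],[0.4,[0,0,-25],[0,0,0]],[0.4,[0,0,-35],[0,0,0]],[0.4,[0,0,-35],[0,0,0]],[0.4,[0,0,-35],[0,0,0]],[0.4,[0,-30,0],[0,0,0]],[0.4,[0,-40,0],[0,0,0]],[0.4,[0,-40,0],[0,0,0]],[0.4,[0,-40,0],[0,0,0]],[0.4,[0,-40,0],[0,0,0]]])

```text
time_s: 15.7
eef_pos: [0.5016, -0.3524, 0.2267]
ee_rot: [0.025, 1.0, -0.0, 0.001]
wrist_force: [0.5, 1.0, 0.2]
finger_gap: 0.0256
```

Request:
servo_tool(series=[[0.4,[20,-40,0],[0,0,0]],[0.4,[20,-40,0],[0,0,0]],[0.4,[20,-40,0],[0,0,0]],[0.4,[20,-40,0],[0,0,0]],[0.4,[20,-20,0],[0,0,0]],[0.4,[0,0,0],[0,0,0]],[0.4,[0,0,0],[0,0,0]]])

```text
time_s: 16.28
eef_pos: [0.3972, -0.5161, 0.2258]
ee_rot: [0.027, 1.0, -0.0, 0.0]
wrist_force: [-0.4, -0.5, -0.1]
finger_gap: 0.0256
```

```bash
python3 - <<'E'
from rig import arm, grab_frame
import cv2
f=grab_frame("side")["image"][180:290,180:330]; t=grab_frame("top")["image"][140:260,165:345]
cv2.imwrite("pics/s6.png",cv2.resize(f,None,fx=5,fy=5,interpolation=cv2.INTER_CUBIC))
cv2.imwrite("pics/t6.png",cv2.resize(t,None,fx=4.4,fy=4.4,interpolation=cv2.INTER_CUBIC))
s=arm.read_state();print(s["eef_pos"],s["wrist_force"])
E
```

```text
[ 0.39867489 -0.51463763  0.22586288] [-0.49837472  0.40101459 -0.27708976]
```

View pics/s6.png

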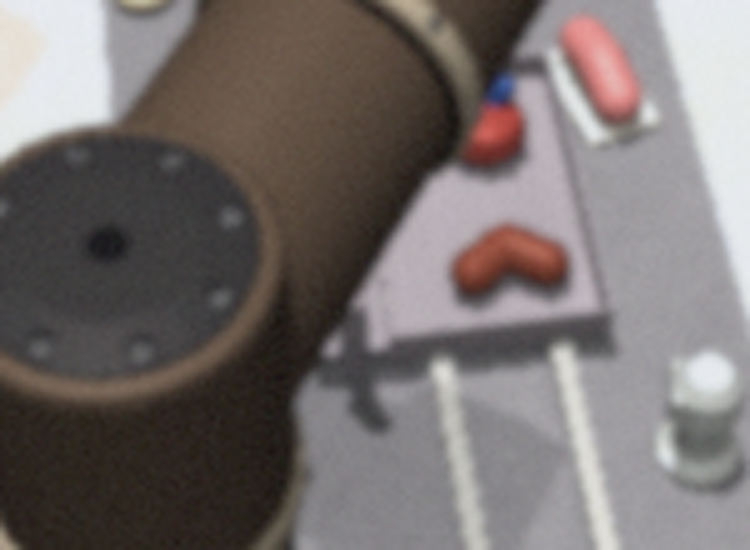

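View pics/t6.png

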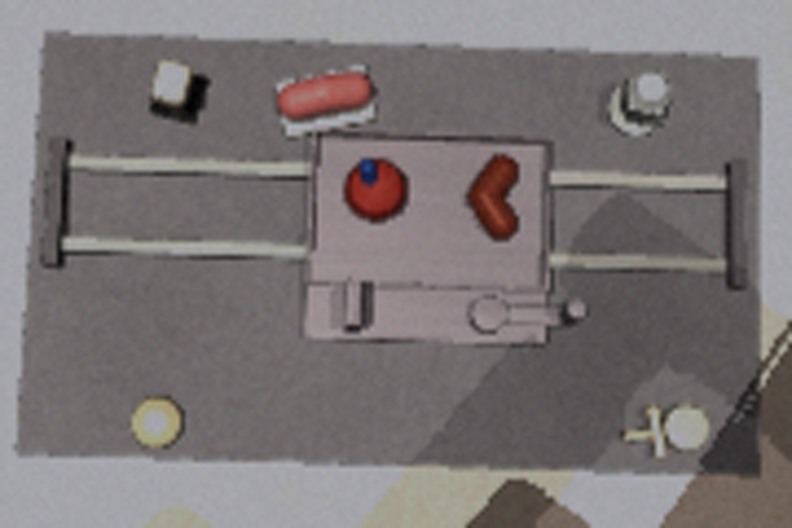

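The top view shows the lever lying right along the front edge, hub at (490,314) and post at (577,310) in the zoom. The bystanders have not moved. Checking whether the tray shifted during locking, and the lever's angle.

```bash
python3 - <<'E'
from h import *
import cv2
a=cv2.imread("pics/t2.png",0);b=cv2.imread("pics/t6.png",0)
s=np.s_[140:225,335:540]
A=np.float32(a[s]);B=np.float32(b[s]);print(cv2.phaseCorrelate(A,B,cv2.createHanningWindow(A.shape[::-1],cv2.CV_32F)))
m=b[s]
r=cv2.matchTemplate(b,a[150:225,345:530],cv2.TM_CCOEFF_NORMED);print(cv2.minMaxLoc(r))
p=plane("top",z((577,310),(165,140),4.4),.124);h=plane("top",z((490,314),(165,140),4.4),.075);print(p,h)
c=plane("top",z((400,200),(165,140),4.4),.06)-plane("top",z((401,200),(165,140),4.4),.06);print("m/zoompx",c)
E
```

```text
((0.05425851345597721, -0.07434707301653276), 0.5004480006763474)
(-0.5380668640136719, 0.9817813038825989, (427, 452), (347, 150))
[ 0.51010795 -0.16236453  0.124     ] [ 0.51088146 -0.09874416  0.075     ]
m/zoompx [-1.49618211e-05  8.25280780e-04  0.00000000e+00]
```

```bash
python3 - <<'E'
from h import *
import cv2
for f in("t2","t6"):
    i=cv2.imread(f"pics/{f}.png").astype(int)
    m=np.clip(i[...,2]-np.maximum(i[...,1],i[...,0])-40,0,60).astype(float)
    for x0,x1 in((335,430),(450,540)):
        w=m[145:250,x0:x1];yy,xx=np.mgrid[145:250,x0:x1];print(f,(w*xx).sum()/w.sum(),(w*yy).sum()/w.sum())
E
```

```text
t2 374.3154660604092 191.07777849951282
t2 492.14710756542183 196.13658611785564
t6 376.32941410041474 191.09117179917055
t6 494.4491017964072 196.44350188511865
```

```bash
python3 -c "
from rig import arm
print(arm.close_job())"
```

```text
the job is handed in; nothing more can be done
None
```

The tray is locked just right of where the binding starts, the gripper is clear of everything, and I handed the job in at about 16 s.

- **Finding the tight spot:** I slid the tray left by its grip. The steady drag was about 4.1 N, and I stopped when the resistance reached about 9.8 N, roughly 5.7 N over the drag.
- **Backing off:** I moved it back 15 mm by the tool reading and let go of the grip.
- **Locking:** I swung the lever over with the fingers loosely around its post. I pressed until it stopped moving while the force rose to about 14 N, then drew back and lifted clear.

**Last checks:**
- **Lever:** the top view shows it lying along the front edge pointing right, at about 1.57 rad by the measured hub and post positions.
- **Bystanders on the board:** all look unmoved in the top view. I did not re-check the pelvis and jar, which were outside that crop.
- **Wrist force:** about zero once the arm was clear.

**What disagreed:** comparing the organ casts in the pictures before and after locking, the tray moved about 1.7 mm further right during the swing. It therefore stands about 16.7 mm back from the point where I felt it tighten, which I estimate is 13 mm clear of where the binding starts. A phase-correlation check showed almost no shift, but the casts' positions and a template match both showed it. I left it there rather than unlock and redo it.

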